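Carry the viscometer ball and its sample to the spill pan

ROBOT

A 6-joint arm with a two-finger parallel gripper is mounted at the origin on the work surface. World frame = base frame: x ahead of the robot, y to its left, z up, the work surface at z = 0. Lengths are in m, angles in rad, forces in N, time in s.
With the tool pointing down it reaches from about 0.375 to 0.9 m from the base axis. Payload 3.1 kg.
Tool frame: the origin (TCP) lies midway between the tips of the shut fingers; the grasp point (between the pads) lies 19 mm behind it (manip.hold_point_z is the distance from the TCP to the grasp point, in m); z points along the fingers, y is the direction in which the jaws open and shut (so a half turn about z gives the same grasp; the last joint's range is limited). The gripper opens to 85 mm and grips with 20 to 120 N. Pads are 22 mm wide; open, the fingers measure 114 mm over their backs; the gripper's body (76 mm by 85 mm) begins 54 mm behind the grasp point. The pads swing forward as they close: fully open they stand 13 mm farther back than shut.
Start: joints at [-1.435, 0.527, 1.433, -0, 1.181, -0.178], TCP at [0.193, -0.594, 0.231] pointing down, gripper open.
Joint ranges: [-3.08, 3.08], [-0.75, 2.2], [0.22, 2.44], [-1.43, 4.57], [0, 2.65], [-2.85, 2.85]. Speed limits (rad/s): [2.79, 2.79, 3.14, 3.14, 3.14, 3.14].

INTERFACE

Orientations are given as a unit quaternion [x, y, z, w].
In Python, from station import manip gives the robot as it stands.
- The arm moves only by the tool drive_tool, never from a script. Its argument "motion" is one flat list of numbers, 7 for each row, row after row: the shift along the tool's x, y, z in mm, then the turn, a rotation vector about the tool's x, y, z in degrees, then the finger opening in mm, from 0 to 85.4. A call has 1 to 8 rows; each row is the pose to reach, as a shift and turn from the pose measured when the call began, along the tool's axes at that moment; what a row does not reach only later rows make up. A row lasts 1/8 s, in which the tool goes at most 62.5 mm and 10.7 degrees, less where a joint would pass 70% of its speed; a pose out of reach is approached as far as the arm can. A call with a gripper value outside its range is refused whole. The fingers move at their own pace and stop on an object; "force" is the grip in N (left out, the last holds). Time passes only in rows, so rows that repeat a pose let the fingers close. It gives the time, the measured TCP pose, the force and the opening at its end, in the units of the state.
- manip.sense(): the state, without advancing time (a new reading comes with each control period).
- manip.snapshot(name): name is "side" or "top" or "wrist"; returns a dict with "color" (420x560x3 uint8, red, green, blue), "fx", "fy", "cx", "cy" (pixels), "view" (4x4, takes a point from world to camera coordinates). Camera axes: x right, y up, looking along -z (the intrinsics and any distortion apply to the point x, -y, -z); pixel columns grow to the right and rows downward; lengths in m; the calibration is good to about 2 mm. A picture is of the moment at which its call begins. There is no depth.
- manip.sign_off(): hands the job in, once; it reports no verdict.
The state is a dict: "t": time; "q": joint angles; "qd": joint speeds; "tau": joint torques, N m; "tcp_pos": TCP position; "tool_rot": TCP orientation; "force": force on the tool from outside, world axes, zero at the start; "ft_torque": the same for the moment, N m; "finger_gap": opening from 0.0 (shut) to 1.0 (fully open).
Only numpy, scipy, OpenCV 4.12 (cv2) and the standard library are available. Lean on these libraries where they do the work, as an engineer would, in place of code of your own. Each camera call takes 0.05 s, during which the arm holds its last target.

TASK

Take the stem thermometer out of its stand and push its stem down into the capped sample vial on the ball tray, until its head sits on the cap. Then pick the tray up by its handle, keep it level so that the loose steel ball never leaves its shallow pocket, carry it over the middle of the spill pan in front of the viscometer, and finish holding it there, level and still, about 10 cm above the bench: do not put it down or let go. Leave the glass rod, the bottle and the orange cap as they are.

Things in the scene. Friction and masses are not known exactly. Their poses are not given: they have to be found in the camera images.
- thermometer_head (a point): Stem thermometer, loose, 35 g: a steel stem 6 mm in diameter and 50 mm long, with a short taper at its tip, below a white cylindrical head 16 mm in diameter and 36 mm tall. This point is the middle of the head, 68 mm above the tip of the stem and 18 mm above the head's flat underside; z runs up along the stem. At the start it stands upright in one of the two end holes of the stand (either one), its head resting on the top of the stand, 55 mm above the bench.
- thermometer_shoulder (a point): The centre of the flat underside of the thermometer's head, where the stem begins; it meets the top of the vial's cap when the stem is fully in.
- thermometer: The thermometer again: origin at the tip of its stem, z up along the stem towards the head.
- stand: Fixed grey block 130 x 44 x 55 mm (x, y, z), origin under its centre. Three vertical holes 9.5 mm wide along its x axis, at -42, 0 and +42 mm; the end ones hold the thermometer and the glass rod.
- tray: Ball tray, loose, about 0.42 kg: a dark grey plastic deck 180 x 100 x 14 mm (x, y, z), origin under its centre. A steel bail handle stands over its centre. At x = -66 mm are three round ball pockets 20 mm wide and only 2 mm deep (y = -30, 0 and 30 mm): the middle one holds the ball. At x = +66 mm an amber vial of 28 mm diameter is fixed upright, its white cap's top 67 mm above the tray's underside.
- tray_handle (a point): The middle of the handle's grip bar, 110 mm above the tray's underside: a level steel bar along the tray's x axis, 56 mm long, 12 mm wide (y) and 14 mm tall, on two 8 mm posts at x = -22 and +22 mm. Axes as the tray's.
- vial_mouth (a point): Centre of the 9 mm round opening in the vial's cap (cap 27 mm in diameter), at the level of the cap's top; below it the vial is open for 53 mm. Axes as the tray's. The near end of the handle bar is 38 mm from this point along the tray's x axis, and the top of the bar stands 50 mm higher than this point.
- ball_center (a point): Centre of the loose steel ball, 16 mm in diameter, 17 g, lying in the middle pocket of the tray; it can roll about 5 mm within the pocket and rolls out if the tray is tipped by about 40 degrees or jerked hard.
- pocket (a point): Where the ball's centre is when the ball lies in the middle of its pocket, 20 mm above the tray's underside, at x = -66 mm, y = 0 of the tray. Axes as the tray's.
- pan: Spill pan, fixed: a shallow grey open box 280 x 200 x 20 mm (x, y, z), walls 4 mm, origin under its centre. The viscometer, a fixed upright instrument 230 mm tall on a base 180 x 150 mm, stands on the bench beyond its -y side, centred 250 mm from the pan's centre.
- glass_rod_center (a point): Middle of the plain glass rod, 7 mm in diameter and 110 mm long, without a head, upright in the other end hole of the stand, its top 112 mm above the bench. To be left there.
- bottle_center (a point): Middle of a clear bottle with a red cap, 70 mm in diameter and 140 mm tall, standing on the bench. To be left alone.
- cap_center (a point): Middle of a loose orange bottle cap, 52 mm in diameter and 24 mm tall, lying on the bench. To be left alone.
There are look-alikes about, which are no part of the job. Several things look just like the stand: the one meant starts nearest to the robot's base.

How it is judged:
By the outcome, as a careful person would: the job done as asked, in the order asked, and still so for the second after the job is handed in, while the arm keeps its last pose, push and grip.
It also fails if it takes over 54 s, if anything falls off the work surface, if the arm or the gripper's body presses on something with over 40 N, if the wrist force passes 120 N, or if a joint passes its speed limit or range.

## Working session

There is one attempt and no reset: what is moved stays moved. The work goes in short steps, Python scripts to look and compute and a tool call to move; the robot and the scene stay as the last step left them, time stands still between calls to the robot, and variables do not carry over. Pictures are saved under pics/ and viewed, and the job is handed in when it is done.

Besides the shell and the picture viewer there is one more tool, called after "Call:" as name(argument=value, ...) on one line, values as JSON. drive_tool: Moves the arm, as the interface text tells. Its arguments: {"type":"object","properties":{"motion":{"type":"array","items":{"type":"number"}},"force":{"type":"number"}},"required":["motion"]}

```bash
mkdir -p pics; ls
python3 - <<'E'
from station import manip
import cv2
s=manip.sense();print(s)
for n in ["side","top","wrist"]:
    p=manip.snapshot(n);cv2.imwrite(f"pics/a_{n}.png",p["color"][:,:,::-1]);print(n,{k:v for k,v in p.items() if k!="color"})
E
```

```text
pics
{'t': 0.0, 'q': array([-1.43548845e+00,  5.28454410e-01,  1.43391349e+00, -7.44750873e-07,
        1.18140298e+00, -1.78517952e-01]), 'qd': array([-0.00121931,  0.00104378,  0.00062365, -0.00051253,  0.00066347,
        0.00037397]), 'tau': array([ 4.35097800e-04, -4.42346728e+01, -1.78024793e+01, -2.47115258e-04,
        8.23646929e-03,  4.20457440e-06]), 'tcp_pos': array([ 0.19285551, -0.59374151,  0.23033729]), 'tool_rot': array([ 9.87713799e-01,  1.56269845e-01,  2.31842587e-05, -1.08886753e-03]), 'force': array([ 0.49694219, -0.19097343,  1.14996316]), 'ft_torque': array([ 0.02922188, -0.05986392, -0.05093397]), 'finger_gap': 1.0004313993226222}
side {'fx': 511.570137399423, 'fy': 511.570137399423, 'cx': 282.18391952673073, 'cy': 214.43680334179038, 'view': array([[-0.82129781, -0.57038745, -0.01131678,  0.54422638],
       [ 0.43749293, -0.64242727,  0.62919563, -0.28190403],
       [-0.3661555 ,  0.51180598,  0.77716458, -1.17385491],
       [ 0.        ,  0.        ,  0.        ,  1.        ]])}
top {'fx': 517.6105016689778, 'fy': 517.6105016689778, 'cx': 277.5519990729111, 'cy': 208.30775583980255, 'view': array([[-0.0597065 , -0.99820629,  0.00439691,  0.10344696],
       [ 0.97446882, -0.05733047,  0.21708001, -0.61611892],
       [-0.21643855,  0.01724574,  0.97614391, -1.59865086],
       [ 0.        ,  0.        ,  0.        ,  1.        ]])}
wrist {'fx': 324.5957787021556, 'fy': 324.5957787021556, 'cx': 278.49877246230267, 'cy': 213.04256538301928, 'view': array([[ 0.30998932, -0.95073811, -0.00191518, -0.62418881],
       [ 0.89857008,  0.29363679, -0.32611234,  0.04313295],
       [ 0.31060979,  0.09937042,  0.94532908, -0.38063508],
       [ 0.        ,  0.        ,  0.        ,  1.        ]])}
```

View pics/a_side.png

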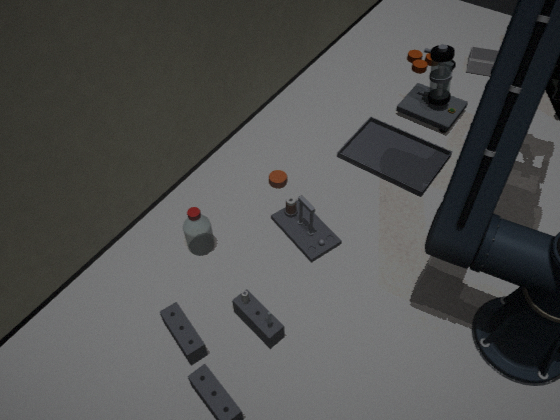

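View pics/a_top.png

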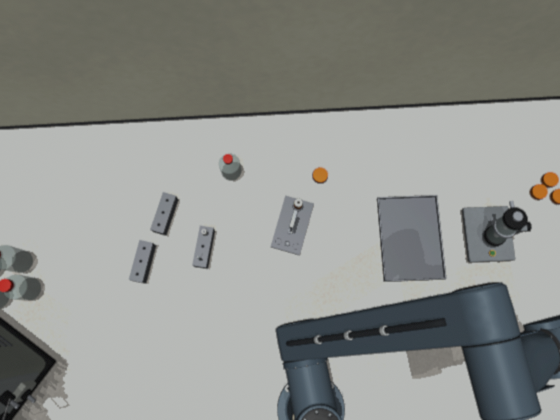

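View pics/a_wrist.png

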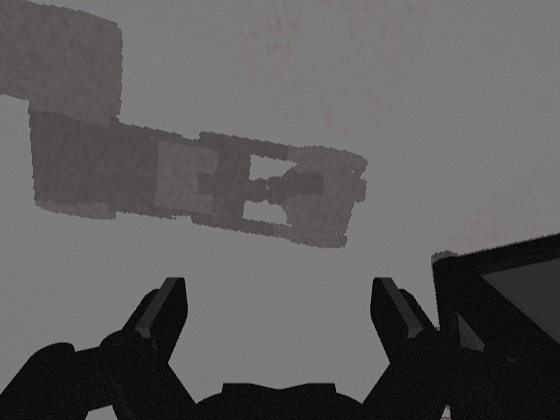

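The top view shows the stand with white head at about (204,247), the tray at (293,225), and the pan at (411,237). Next I zoom in.

```bash
cat > h.py <<'E'
import numpy as np,cv2
def ray(p,u,v):
    V=p["view"];R=V[:3,:3];c=-R.T@V[:3,3]
    d=R.T@np.array([(u-p["cx"])/p["fx"],-(v-p["cy"])/p["fy"],-1.0]);return c,d
def onz(p,u,v,z):
    c,d=ray(p,u,v);return c+d*(z-c[2])/d[2]
def proj(p,X):
    q=p["view"]@np.r_[X,1];return p["cx"]+p["fx"]*q[0]/-q[2],p["cy"]-p["fy"]*q[1]/-q[2]
def tri(a,b):
    A=[];y=[]
    for p,u,v in (a,b):
        c,d=ray(p,u,v);d/=np.linalg.norm(d);M=np.eye(3)-np.outer(d,d);A.append(M);y.append(M@c)
    return np.linalg.lstsq(np.vstack(A),np.hstack(y),rcond=None)[0]
E
python3 - <<'E'
import cv2,numpy as np
t=cv2.imread("pics/a_top.png");s=cv2.imread("pics/a_side.png")
def c(i,x,y,w,h,n,k):cv2.imwrite(n,cv2.resize(i[y:y+h,x:x+w],None,fx=k,fy=k,interpolation=cv2.INTER_CUBIC))
c(t,180,180,140,90,"pics/zt.png",5.7)
c(s,225,185,125,165,"pics/zs.png",3.6)
E
```

```text
(no output)
```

View pics/zt.png

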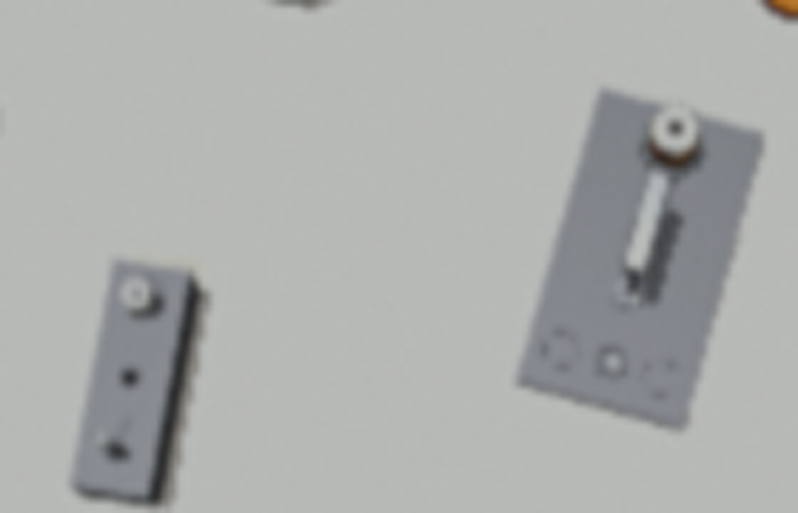

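View pics/zs.png

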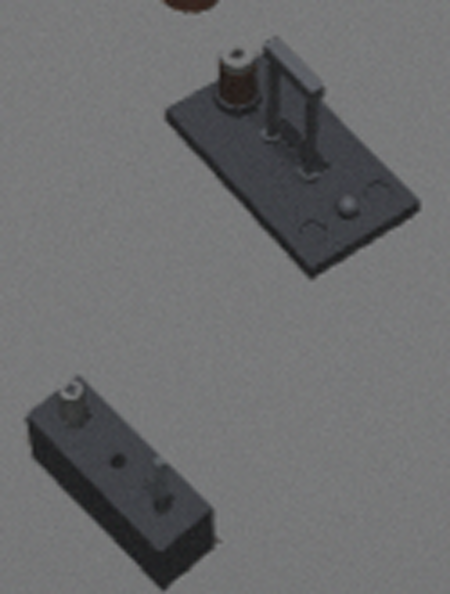

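```bash
cat > m1.py <<'E'
from station import manip
from h import *
np.set_printoptions(precision=4,suppress=True)
T=manip.snapshot("top");S=manip.snapshot("side")
def t(x,y):return (x+.5)/5.7-.5+180,(y+.5)/5.7-.5+180
def s(x,y):return (x+.5)/3.6-.5+225,(y+.5)/3.6-.5+185
print("head top z.091",onz(T,*t(137,292),.091),onz(S,*s(71,388),.091),tri((T,*t(137,292)),(S,*s(71,388))))
print("hole0",onz(T,*t(130,377),.055),onz(S,*s(118,461),.055))
print("rodhole",onz(T,*t(118,452),.055),onz(S,*s(163,504),.055))
print("mouth",onz(T,*t(675,128),.067),onz(S,*s(237,54),.067),tri((T,*t(675,128)),(S,*s(237,54))))
print("bar ends",onz(T,*t(658,175),.117),onz(T,*t(637,268),.117)); print(onz(S,*s(275,43),.117),onz(S,*s(318,90),.117))
print("ball",onz(T,*t(612,362),.02),onz(S,*s(348,206),.02))
print("tray corners T",[onz(T,*t(*k),.014)[:2] for k in((601,88),(764,133),(685,430),(518,383))])
print("stand corners",[onz(T,*t(*k),.055)[:2] for k in((115,260),(190,270),(155,500),(75,485))])
print("other stands",[onz(T,*k,.055)[:2] for k in((165,213),(142,262))])
print("pan",[onz(T,*k,.02)[:2] for k in((377,198),(437,196),(444,279),(385,282))])
print("bottle",onz(T,228,159,.14),"orange",onz(T,320,175,.024))
E
python3 m1.py
python3 - <<'E'
import cv2
t=cv2.imread("pics/a_top.png")
cv2.imwrite("pics/zp.png",cv2.resize(t[180:300,360:540],None,fx=4.4,fy=4.4,interpolation=cv2.INTER_CUBIC))
E
```

```text
head top z.091 [0.5573 0.3032 0.091 ] [0.5554 0.3019 0.091 ] [0.5561 0.3027 0.0921]
hole0 [0.5159 0.3132 0.055 ] [0.5138 0.3117 0.055 ]
rodhole [0.4742 0.3211 0.055 ] [0.4731 0.3198 0.055 ]
mouth [ 0.6381 -0.0004  0.067 ] [ 0.6358 -0.0012  0.067 ] [ 0.6369 -0.0008  0.0672]
bar ends [0.6007 0.0136 0.117 ] [0.5497 0.0285 0.117 ]
[0.5954 0.0109 0.117 ] [0.5473 0.03   0.117 ]
ball [0.5138 0.0422 0.02  ] [0.5114 0.0396 0.02  ]
tray corners T [array([0.677 , 0.0382]), array([ 0.6443, -0.0553]), array([0.473 , 0.0029]), array([0.5057, 0.0967])]
stand corners [array([0.583 , 0.3198]), array([0.5748, 0.2777]), array([0.4463, 0.3013]), array([0.4573, 0.3454])]
other stands [array([0.6298, 0.4308]), array([0.4753, 0.5055])]
pan [array([ 0.6473, -0.2668]), array([ 0.6424, -0.4674]), array([ 0.3675, -0.4551]), array([ 0.3692, -0.2643])]
bottle [0.7726 0.2139 0.14  ] orange [ 0.7367 -0.083   0.024 ]
```

View pics/zp.png

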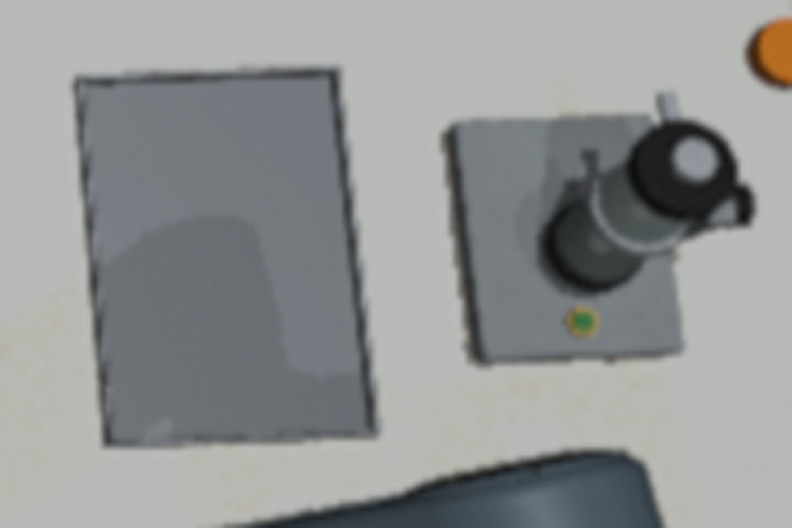

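```bash
cat >> h.py <<'E'
from scipy.spatial.transform import Rotation as Ro
def downrot(yaw): # tool x at yaw deg, z down
    return Ro.from_euler('z',yaw,degrees=True)*Ro.from_euler('x',180,degrees=True)
def goto(s,pos,yaw,R=None):
    R0=Ro.from_quat(s["tool_rot"]);R1=downrot(yaw) if R is None else R
    d=R0.inv().apply(np.array(pos)-s["tcp_pos"])*1000
    r=(R0.inv()*R1).as_rotvec(degrees=True)
    return np.round(d,1),np.round(r,2)
E
python3 - <<'E'
from station import manip
from h import *
s=manip.sense();p=manip.snapshot("wrist")
V=p["view"];c=-V[:3,:3].T@V[:3,3];print("cam tool",Ro.from_quat(s["tool_rot"]).inv().apply(c-s["tcp_pos"]))
print(goto(s,[.50,-.10,.26],0),goto(s,[.556,.3025,.2],-12))
E
```

```text
cam tool [ 0.08411603  0.00015937 -0.14225325]
(array([ 444.6, -375.2,  -28.7]), array([-0.06, -0.  , 17.98])) (array([ 622.1, -740.7,   31.7]), array([-6.000e-02,  1.000e-02,  2.998e+01]))
```

Call:
drive_tool(motion=[56,-47,-4,0,0,3,85,111,-94,-7,0,0,5,85,167,-141,-11,0,0,7,85,222,-188,-14,0,0,9,85,278,-235,-18,0,0,11,85,333,-281,-22,0,0,14,85,389,-328,-25,0,0,16,85,445,-375,-29,0,0,18,85])

```text
t: 1.3
tcp_pos: [0.4576, -0.1686, 0.2564]
tool_rot: [1.0, -0.001, 0.0, -0.0]
force: [0.6, 0.3, -0.2]
finger_gap: 0.995
```

Run:
```python
from station import manip
from h import *
s=manip.sense();print(s["t"],s["tcp_pos"],s["q"]);print(goto(s,[.556,.3025,.2],-12))
```

```text
1.3 [ 0.4575596  -0.16864736  0.25643642] [-5.83093325e-01  3.09359270e-01  1.73827166e+00  5.90744517e-04
  1.09342674e+00  9.89151847e-01]
(array([  97.6, -471.3,   56.6]), array([-1.00e-02, -4.00e-02,  1.19e+01]))
```

Call:
drive_tool(motion=[12,-59,0,0,0,2,85,24,-118,0,0,0,3,85,37,-177,5,0,0,5,85,49,-236,10,0,0,6,85,61,-295,20,0,0,8,85,73,-354,30,0,0,9,85,85,-413,45,0,0,10,85,98,-471,57,0,0,12,85])

```text
t: 2.3
tcp_pos: [0.5565, 0.3042, 0.199]
tool_rot: [0.994, -0.106, 0.0, 0.0]
force: [0.8, -0.2, 0.2]
finger_gap: 0.995
```

Call:
drive_tool(motion=[15,-68,6,0,0,1,85,15,-68,6,0,0,1,85])

```text
t: 2.55
tcp_pos: [0.5859, 0.3713, 0.1919]
tool_rot: [0.994, -0.112, 0.001, -0.001]
force: [-0.5, 1.1, 0.1]
finger_gap: 0.992
```

Run:
```python
from station import manip
from h import *
s=manip.sense();print(s["t"],s["tcp_pos"],s["q"]);print(goto(s,[.556,.3025,.2],-12))
p=manip.snapshot("wrist");cv2.imwrite("pics/w1.png",p["color"][:,:,::-1])
print(proj(p,[.556,.3025,.091]))
```

```text
2.55 [0.58593206 0.37134031 0.19187164] [4.04068133e-01 6.61923627e-01 1.28328404e+00 2.52521145e-04
 1.19469046e+00 2.20015396e+00]
(array([-13.8,  73.8,  -8.2]), array([-0.07, -0.07, -0.91]))
(np.float64(369.7552828508767), np.float64(229.79376609286723))
```

View pics/w1.png

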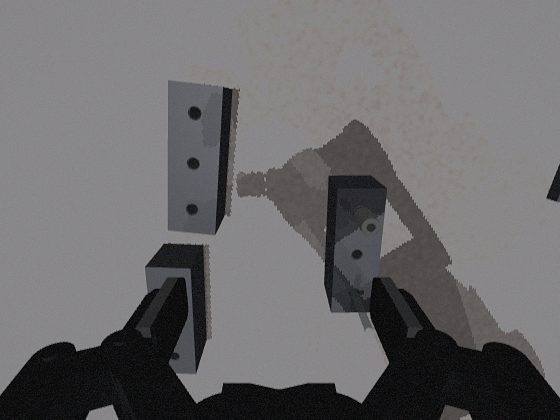

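The second call was unnecessary and moved the arm past the target. The wrist view shows the head at (371,226) against a predicted (370,230), so the estimate holds. Going back above it.

Call:
drive_tool(motion=[-7,37,-8,0,0,-1,50,-14,74,-8,0,0,-1,50,-14,74,-8,0,0,-1,50,-14,74,-8,0,0,-1,50])

```text
t: 3.1
tcp_pos: [0.5559, 0.3007, 0.2005]
tool_rot: [0.994, -0.105, 0.001, -0.001]
force: [-0.9, 0.3, -0.3]
finger_gap: 0.588
```

Run:
```python
from station import manip
from h import *
s=manip.sense();print(s["t"],s["tcp_pos"],s["qd"],s["finger_gap"]);print(goto(s,[.556,.3025,.2],-12))
p=manip.snapshot("wrist");cv2.imwrite("pics/w2.png",cv2.resize(p["color"][120:400,160:400,::-1],None,fx=2,fy=2))
print(proj(p,[.556,.3025,.091]))
```

```text
3.1 [0.55593416 0.30068548 0.2005469 ] [ 0.01497872  0.0128666  -0.02427911 -0.00080823  0.00161893  0.00099044] 0.5882799261265044
(array([-0.3, -1.8,  0.5]), array([-0.08, -0.1 , -0.05]))
(np.float64(276.11864832072973), np.float64(210.4437476713367))
```

View pics/w2.png

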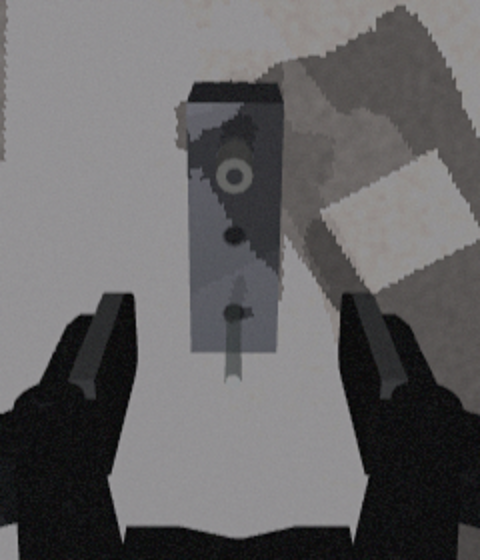

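Call:
drive_tool(motion=[1,-1,30,0,0,0,50,1,-1,60,0,0,0,50,1,-1,90,0,0,0,50,1,-1,115,0,0,0,50,1,-1,130,0,0,0,50,1,-1,139,0,0,0,40,1,-1,139,0,0,0,40], force=30)

```text
t: 4.03
tcp_pos: [0.5577, 0.3023, 0.0612]
tool_rot: [0.995, -0.104, 0.001, -0.001]
force: [0.5, -0.0, 0.3]
finger_gap: 0.468
```

Run:
```python
from station import manip
from h import *
s=manip.sense();print(s["t"],s["tcp_pos"],s["force"],s["finger_gap"]);print(goto(s,[.557,.302,.06],-12))
p=manip.snapshot("wrist");cv2.imwrite("pics/w3.png",cv2.resize(p["color"][120:400,160:400,::-1],None,fx=2,fy=2))
p=manip.snapshot("side");cv2.imwrite("pics/s3.png",cv2.resize(p["color"][230:370,180:340,::-1],None,fx=4,fy=4))
```

```text
4.025 [0.55765091 0.30232884 0.06120397] [ 0.53352964 -0.02848928  0.29081473] 0.4684990443032043
(array([-0.6,  0.5,  1.2]), array([-0.08, -0.1 ,  0.01]))
```

View pics/w3.png

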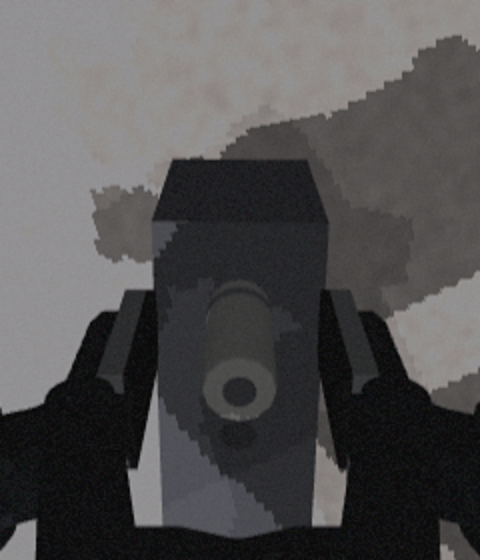

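View pics/s3.png

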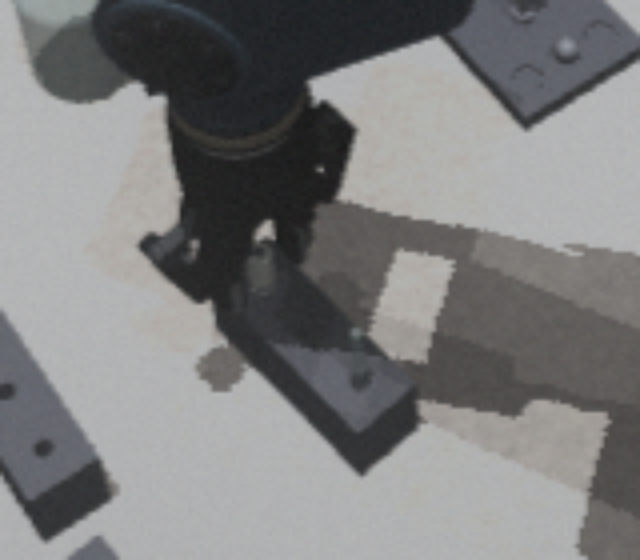

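The head stands between the open pads, centred at about crop x 239 and ahead of the body. Closing now.

Call:
drive_tool(motion=[0,0,0,0,0,0,30,0,0,0,0,0,0,20,0,0,0,0,0,0,10,0,0,0,0,0,0,5,0,0,0,0,0,0,5,0,0,0,0,0,0,5], force=35)

```text
t: 4.88
tcp_pos: [0.5587, 0.3025, 0.0629]
tool_rot: [0.995, -0.105, 0.002, -0.001]
force: [0.0, -1.3, 5.5]
finger_gap: 0.176
```

Run:
```python
from station import manip
from h import *
s=manip.sense();print(s["t"],s["tcp_pos"],s["force"],s["finger_gap"]*85.4)
p=manip.snapshot("wrist");cv2.imwrite("pics/w4.png",cv2.resize(p["color"][120:400,160:400,::-1],None,fx=2,fy=2))
```

```text
4.875 [0.55867145 0.3025321  0.06293904] [ 0.0446892  -1.33056333  5.53262199] 15.054285871370181
```

View pics/w4.png

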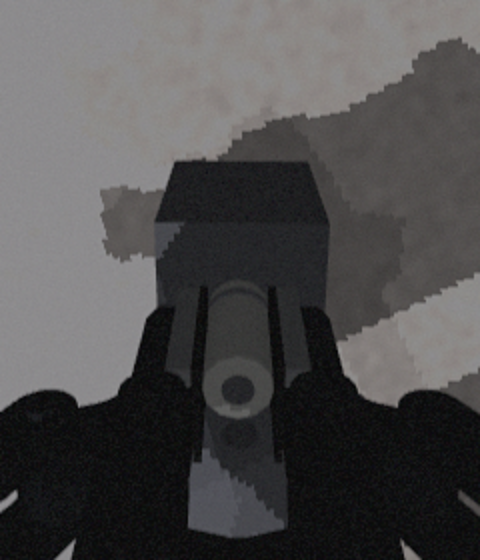

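Call:
drive_tool(motion=[0,0,-15,0,0,0,5,0,0,-35,0,0,0,5,0,0,-60,0,0,0,5,0,0,-90,0,0,0,5,0,0,-120,0,0,0,5,0,0,-137,0,0,0,5,0,0,-137,0,0,0,5])

```text
t: 5.8
tcp_pos: [0.5587, 0.3025, 0.2014]
tool_rot: [0.995, -0.105, 0.004, -0.002]
force: [-0.1, -0.9, -1.2]
finger_gap: 0.173
```

Run:
```python
from station import manip
from h import *
s=manip.sense();print(s["t"],s["tcp_pos"],s["force"],s["finger_gap"]*85.4)
print(goto(s,[.637,-.001,.2],-18.4))
p=manip.snapshot("wrist");cv2.imwrite("pics/w5.png",cv2.resize(p["color"][120:400,160:400,::-1],None,fx=2,fy=2))
p=manip.snapshot("side");cv2.imwrite("pics/s5.png",cv2.resize(p["color"][180:340,180:340,::-1],None,fx=3.7,fy=3.7))
```

```text
5.8 [0.55872719 0.30254725 0.20142751] [-0.11959723 -0.91844726 -1.19805349] 14.747858900394212
(array([139.6, 280.7,   1.2]), array([-0.27, -0.38,  6.4 ]))
```

View pics/s5.png

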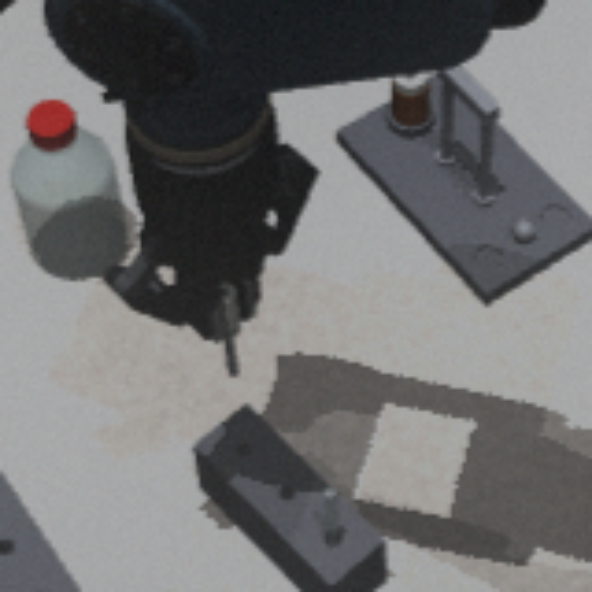

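View pics/w5.png

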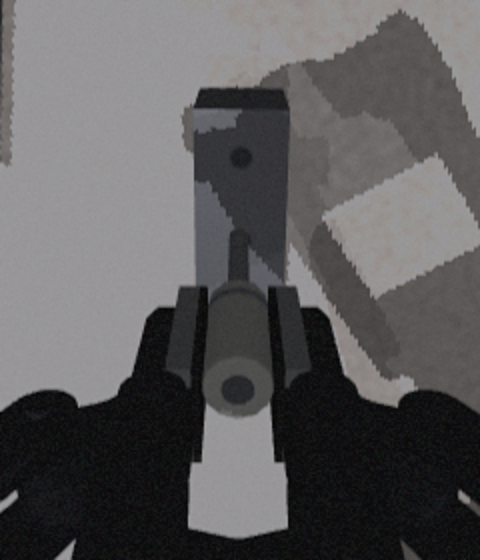

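Call:
drive_tool(motion=[17,35,0,0,0,1,5,35,70,0,0,0,2,5,52,105,0,0,0,3,5,70,140,0,0,0,4,5,87,175,0,0,0,5,5,105,210,0,0,0,6,5,122,245,0,0,0,6,5,135,271,0,0,0,6,5])

```text
t: 6.9
tcp_pos: [0.6323, 0.0072, 0.1969]
tool_rot: [0.988, -0.157, -0.0, -0.001]
force: [-0.6, 0.3, -0.4]
finger_gap: 0.176
```

Run:
```python
from station import manip
from h import *
s=manip.sense();print(s["t"],s["tcp_pos"],s["force"],s["finger_gap"]*85.4)
print(goto(s,[.637,-.001,.165],-18.4))
```

```text
6.9 [0.6323243  0.00721869 0.19692364] [-0.5740828   0.27219418 -0.39084271] 14.996644600751292
(array([ 7. ,  6.4, 31.9]), array([-0.09,  0.05,  0.33]))
```

Call:
drive_tool(motion=[7,6,15,0,0,0,5,7,6,29,0,0,0,5,7,6,29,0,0,0,5,7,6,29,0,0,0,5])

```text
t: 7.4
tcp_pos: [0.6367, 0.0007, 0.1675]
tool_rot: [0.988, -0.156, -0.001, -0.001]
force: [0.6, -0.9, -0.4]
finger_gap: 0.173
```

Run:
```python
from station import manip
from h import *
s=manip.sense();print(s["t"],s["tcp_pos"],s["tool_rot"],s["force"],s["finger_gap"]*85.4)
R=Ro.from_quat(s["tool_rot"])
for n,(x,y,w,h,k) in dict(wrist=(160,120,240,280,2),side=(250,140,110,110,5.4),top=(230,150,140,100,5.6)).items():
    p=manip.snapshot(n);cv2.imwrite(f"pics/{n}6.png",cv2.resize(p["color"][y:y+h,x:x+w,::-1],None,fx=k,fy=k,interpolation=cv2.INTER_CUBIC))
    f=lambda X:((np.array(proj(p,X))-[x,y]+.5)*k-.5).round(1)
    print(n,"tip",f(s["tcp_pos"]+R.apply([0,0,.058])),"mouth",f([.6369,-.0008,.067]),"headtop",f(s["tcp_pos"]-R.apply([0,0,.028])))
```

```text
7.4 [0.63674809 0.00072451 0.16750032] [ 9.87719151e-01 -1.56234895e-01 -7.81836154e-04 -9.61380956e-04] [ 0.64038795 -0.88392297 -0.43834364] 14.77080433017485
wrist tip [236.7 229.2] mouth [240.7 185.6] headtop [236.4 389.3]
side tip [217.  268.3] mouth [218.5 323.8] headtop [217.  141.6]
top tip [384.3 279. ] mouth [384.  295.7] headtop [391.7 241. ]
```

View pics/wrist6.png

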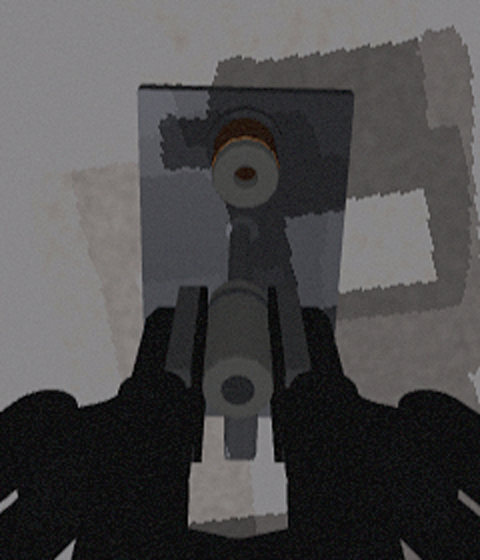

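View pics/side6.png

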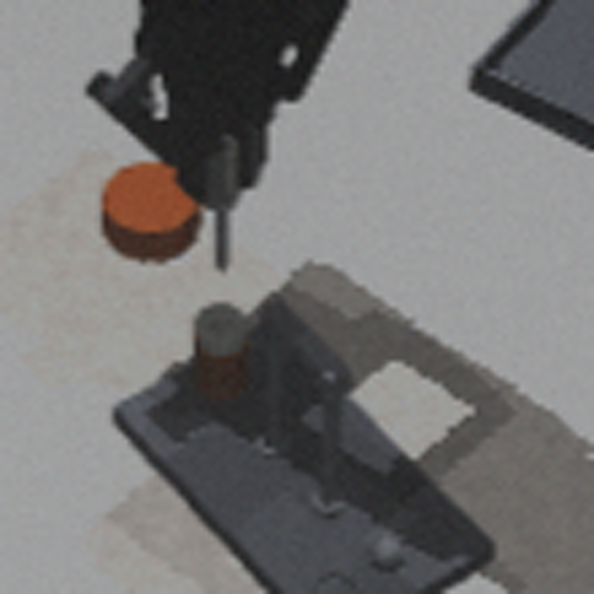

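View pics/top6.png

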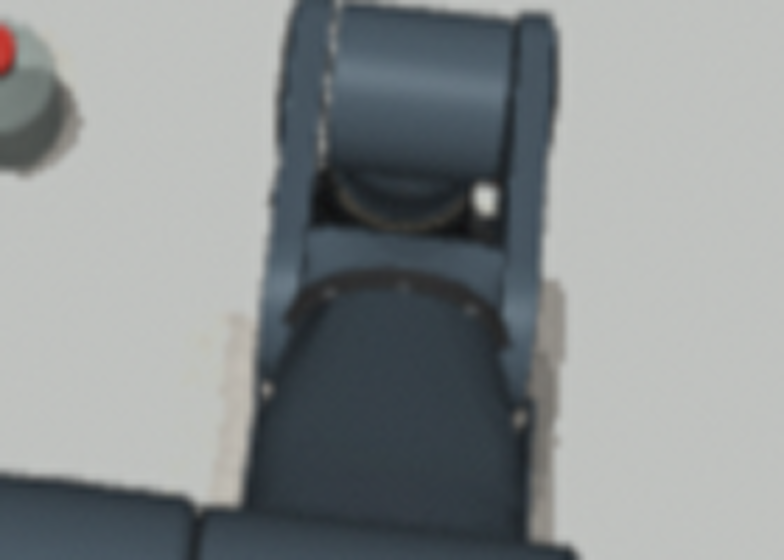

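Run:
```python
from station import manip
import cv2,numpy as np
for n,(x,y,w,h,k) in dict(wrist=(250,165,60,115,5.2),side=(275,155,40,55,10)).items():
    im=np.mean([manip.snapshot(n)["color"].astype(float) for _ in range(3)],0)[y:y+h,x:x+w,::-1]
    im=np.clip((im/np.percentile(im,97))**.6*230,0,255).astype(np.uint8)
    cv2.imwrite(f"pics/{n}7.png",cv2.resize(im,None,fx=k,fy=k,interpolation=cv2.INTER_CUBIC))
```

```text
(no output)
```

View pics/wrist7.png

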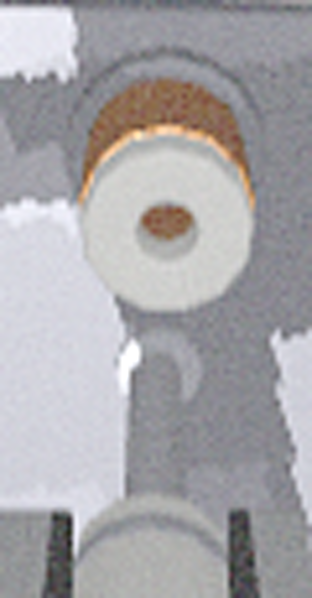

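View pics/side7.png

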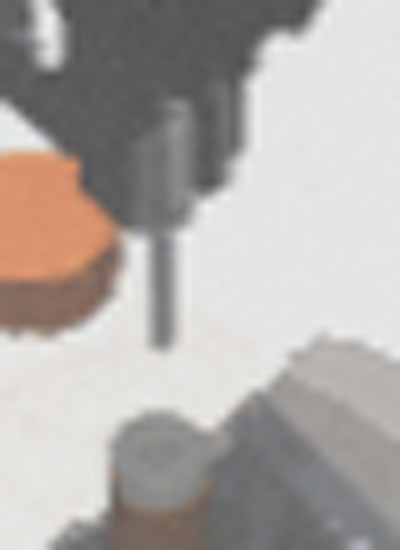

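Run:
```python
from station import manip
from h import *
np.set_printoptions(precision=4,suppress=True)
s=manip.sense();W=manip.snapshot("wrist");S=manip.snapshot("side");R=Ro.from_quat(s["tool_rot"])
m=(281.7,208.1);ms=(290.6,200.0);tp=(279.3,233.);ts=(290.7,189.0)
print("mouth",onz(W,*m,.067),onz(S,*ms,.067),tri((W,*m),(S,*ms)))
zt=s["tcp_pos"][2]-.058
print("tip",onz(W,*tp,zt),onz(S,*ts,zt),tri((W,*tp),(S,*ts)),"kin",s["tcp_pos"]+R.apply([0,0,.058]))
for z in (.067,.070):print(R.inv().apply(onz(W,*m,z)-onz(W,*tp,zt))*1000,R.inv().apply(onz(S,*ms,z)-onz(S,*ts,zt))*1000)
```

```text
mouth [ 0.6404 -0.0044  0.067 ] [ 0.6348 -0.0004  0.067 ] [ 0.6381 -0.0042  0.0609]
tip [ 0.6379 -0.0015  0.1102] [ 0.6349 -0.0008  0.1102] [ 0.6365 -0.0018  0.108 ] kin [ 0.6372 -0.0005  0.1102]
[ 3.3009  2.0087 43.1878] [-0.1574 -0.3126 43.1929]
[ 4.2856  1.9748 40.1874] [-2.1895 -1.8956 40.1963]
```

Call:
drive_tool(motion=[2,1,10,0,0,0,5,2,1,22,0,0,0,5,2,1,32,0,0,0,5,2,1,32,0,0,0,5,2,1,32,0,0,0,5])

```text
t: 8.57
tcp_pos: [0.6389, -0.0021, 0.136]
tool_rot: [0.988, -0.157, -0.0, -0.001]
force: [-0.2, 0.1, -0.9]
finger_gap: 0.172
```

```bash
cat > look.py <<'E'
from station import manip
from h import *
import sys
np.set_printoptions(precision=4,suppress=True)
tag=sys.argv[1]
s=manip.sense();print(s["t"],s["tcp_pos"],s["force"]);R=Ro.from_quat(s["tool_rot"])
for n,(x,y,w,h,k) in dict(wrist=(245,165,70,115,5.2),side=(270,160,45,55,10)).items():
    im=np.mean([manip.snapshot(n)["color"].astype(float) for _ in range(3)],0);p=manip.snapshot(n);im=im[y:y+h,x:x+w,::-1]
    im=np.clip((im/np.percentile(im,97))**.6*230,0,255).astype(np.uint8)
    cv2.imwrite(f"pics/{n}{tag}.png",cv2.resize(im,None,fx=k,fy=k,interpolation=cv2.INTER_CUBIC))
    print(n,"kin tip crop",((np.array(proj(p,s["tcp_pos"]+R.apply([0,0,.058])))-[x,y]+.5)*k-.5).round())
E
python3 look.py 8
```

```text
8.575 [ 0.6389 -0.0021  0.136 ] [-0.1917  0.145  -0.9471]
wrist kin tip crop [174. 363.]
side kin tip crop [202. 367.]
```

View pics/wrist8.png

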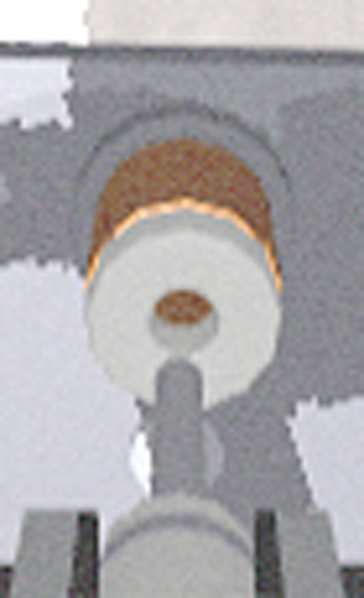

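View pics/side8.png

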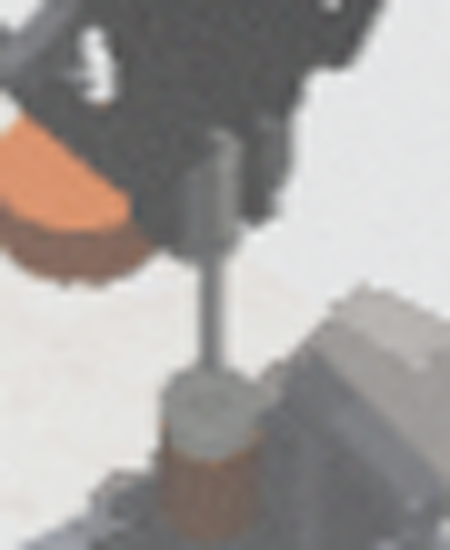

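Run:
```python
from station import manip
from h import *
np.set_printoptions(precision=2,suppress=True)
s=manip.sense();W=manip.snapshot("wrist");R=Ro.from_quat(s["tool_rot"]);S=manip.snapshot("side")
f=lambda x,y:(245+(x+.5)/5.2-.5,165+(y+.5)/5.2-.5)
g=lambda x,y:(270+(x+.5)/10-.5,160+(y+.5)/10-.5)
for ty in(364,372):
  for zt in(.078,.079):
    a=onz(W,*f(184,319),.067);b=onz(W,*f(179.5,ty),zt)
    print(ty,zt,R.inv().apply(a-b)*1000)
print(a,b)
print(R.inv().apply(onz(S,*g(209,410),.067)-onz(S,*g(210,367),.078))*1000)
```

```text
364 0.078 [ 1.92  0.63 11.  ]
364 0.079 [ 1.5   0.63 12.  ]
372 0.078 [ 3.03  0.62 11.  ]
372 0.079 [ 2.61  0.63 12.  ]
[ 0.64 -0.    0.07] [ 0.64 -0.    0.08]
[-4.19 -3.54 11.01]
```

Call:
drive_tool(motion=[1.8,0.7,3,0,0,0,5,1.8,0.7,7,0,0,0,5,1.8,0.7,7,0,0,0,5,1.8,0.7,7,0,0,0,5])

```text
t: 9.57
tcp_pos: [0.6402, -0.0034, 0.129]
tool_rot: [0.988, -0.157, -0.0, -0.001]
force: [-0.2, 0.3, -0.2]
finger_gap: 0.171
```

```bash
python3 look.py 9
```

```text
9.575 [ 0.6402 -0.0034  0.129 ] [-0.1645  0.335  -0.2107]
wrist kin tip crop [174. 363.]
side kin tip crop [200. 379.]
```

View pics/wrist9.png

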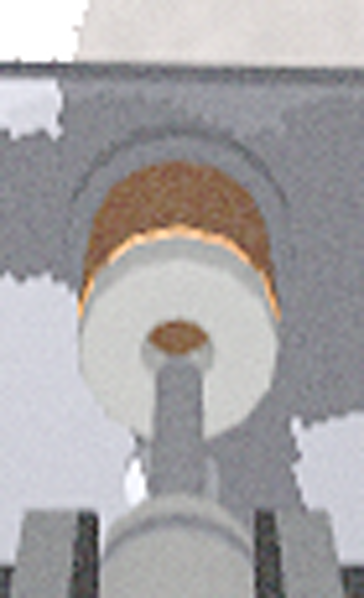

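View pics/side9.png

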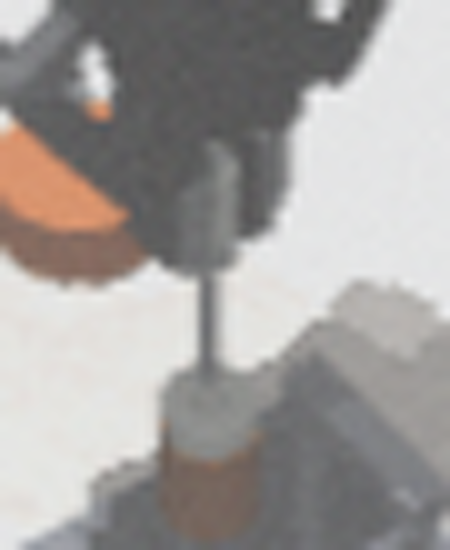

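Call:
drive_tool(motion=[0.5,0.2,2,0,0,0,5,0.5,0.2,5,0,0,0,5,0.5,0.2,8,0,0,0,5,0.5,0.2,11,0,0,0,5,0.5,0.2,14,0,0,0,5,0.5,0.2,14,0,0,0,5])

```text
t: 10.72
tcp_pos: [0.6405, -0.0036, 0.1149]
tool_rot: [0.988, -0.157, -0.0, -0.001]
force: [-1.0, 0.1, -0.2]
finger_gap: 0.174
```

```bash
python3 look.py 10
```

```text
10.725 [ 0.6405 -0.0036  0.1149] [-1.0168  0.0722 -0.239 ]
wrist kin tip crop [175. 364.]
side kin tip crop [200. 413.]
```

View pics/wrist10.png

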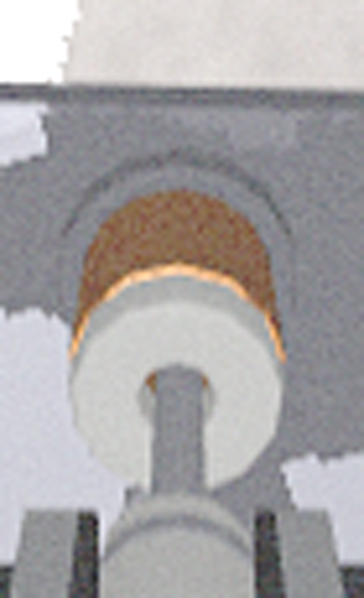

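View pics/side10.png

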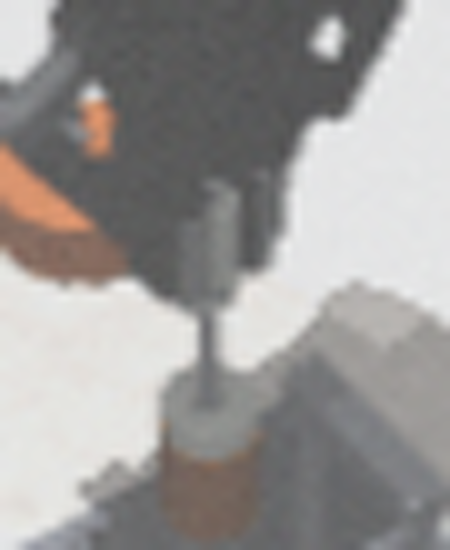

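The stem is in the hole and the wrist force is near zero. Going on down.

Call:
drive_tool(motion=[0,0,4,0,0,0,5,0,0,8,0,0,0,5,0,0,12,0,0,0,5,0,0,16,0,0,0,5,0,0,20,0,0,0,5])

```text
t: 11.75
tcp_pos: [0.6407, -0.0036, 0.095]
tool_rot: [0.988, -0.157, -0.0, -0.001]
force: [-0.3, 0.3, -0.6]
finger_gap: 0.173
```

```bash
python3 look.py 11
```

```text
11.75 [ 0.6407 -0.0036  0.095 ] [-0.2835  0.2566 -0.6102]
wrist kin tip crop [174. 362.]
side kin tip crop [199. 460.]
```

View pics/wrist11.png

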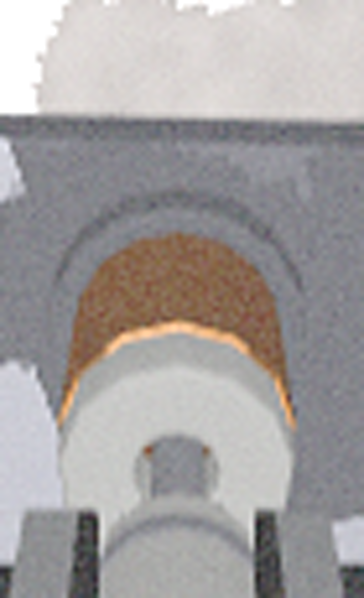

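Call:
drive_tool(motion=[0,0,5,0,0,0,5,0,0,10,0,0,0,5,0,0,15,0,0,0,5,0,0,18,0,0,0,5,0,0,18,0,0,0,5])

```text
t: 12.78
tcp_pos: [0.6407, -0.0036, 0.0772]
tool_rot: [0.988, -0.157, -0.0, -0.001]
force: [-0.5, 0.3, 0.1]
finger_gap: 0.176
```

Call:
drive_tool(motion=[0,0,1,0,0,0,5,0,0,2,0,0,0,5,0,0,2,0,0,0,5])

```text
t: 13.15
tcp_pos: [0.6407, -0.0036, 0.0752]
tool_rot: [0.988, -0.157, -0.0, -0.001]
force: [0.5, -0.1, -0.2]
finger_gap: 0.17
```

```bash
python3 look.py 12
```

```text
13.15 [ 0.6407 -0.0036  0.0752] [ 0.459  -0.0624 -0.2178]
wrist kin tip crop [174. 363.]
side kin tip crop [199. 507.]
```

View pics/wrist12.png

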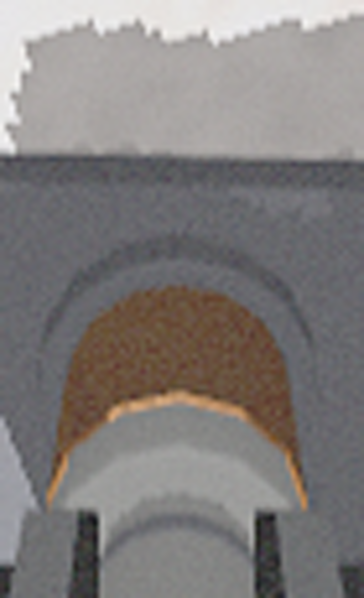

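View pics/side12.png

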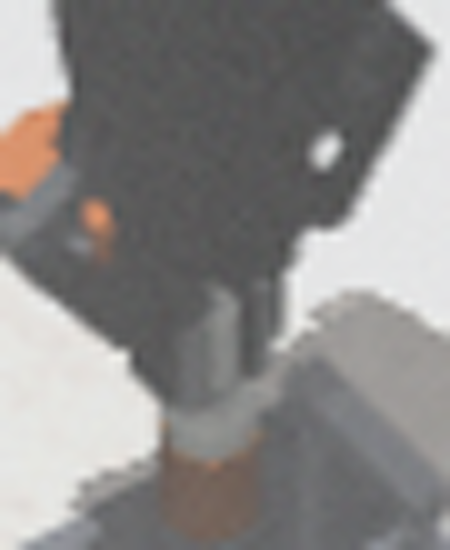

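No contact yet. Down in small steps until the force rises.

Call:
drive_tool(motion=[0,0,0.7,0,0,0,5,0,0,1.4,0,0,0,5,0,0,1.4,0,0,0,5])

```text
t: 13.92
tcp_pos: [0.6408, -0.0036, 0.0749]
tool_rot: [0.988, -0.157, 0.0, -0.001]
force: [-1.5, 0.1, 5.9]
finger_gap: 0.175
```

Call:
drive_tool(motion=[0,0,0.7,0,0,0,5,0,0,1.4,0,0,0,5,0,0,1.4,0,0,0,5])

```text
t: 14.3
tcp_pos: [0.6409, -0.0036, 0.0749]
tool_rot: [0.988, -0.157, 0.0, -0.001]
force: [-3.0, 0.6, 8.8]
finger_gap: 0.175
```

Call:
drive_tool(motion=[0,0,0,0,0,0,22,0,0,0,0,0,0,30,0,0,0,0,0,0,40,0,0,0,0,0,0,40])

```text
t: 14.8
tcp_pos: [0.6408, -0.0036, 0.0746]
tool_rot: [0.988, -0.157, 0.0, -0.001]
force: [-0.6, -0.5, 0.3]
finger_gap: 0.467
```

```bash
python3 look.py 13
```

```text
14.8 [ 0.6408 -0.0036  0.0746] [-0.6136 -0.4963  0.3016]
wrist kin tip crop [174. 363.]
side kin tip crop [199. 508.]
```

View pics/wrist13.png

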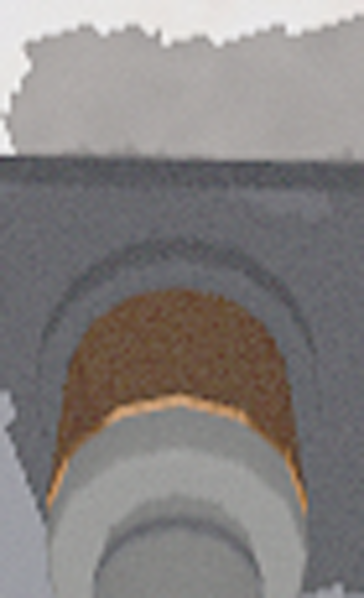

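View pics/side13.png

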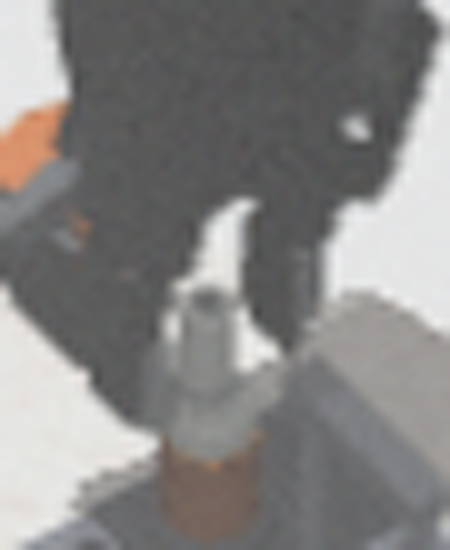

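Call:
drive_tool(motion=[0,0,-10,0,0,0,40,0,0,-30,0,0,0,40,0,0,-60,0,0,0,40,0,0,-90,0,0,0,40,0,0,-120,0,0,0,40,-30,0,-130,0,0,0,40,-66,0,-130,0,0,0,40,-66,0,-130,0,0,0,40])

```text
t: 16.2
tcp_pos: [0.5752, 0.0178, 0.2057]
tool_rot: [0.988, -0.156, -0.001, -0.001]
force: [-0.3, 0.5, 0.2]
finger_gap: 0.468
```

Run:
```python
from station import manip
from h import *
s=manip.sense();print(s["t"],s["tcp_pos"],s["qd"].round(3),s["tool_rot"])
p=manip.snapshot("wrist");cv2.imwrite("pics/w14.png",cv2.resize(p["color"][60:400,120:440,::-1],None,fx=1.75,fy=1.75,interpolation=cv2.INTER_CUBIC))
p=manip.snapshot("side");cv2.imwrite("pics/s14.png",cv2.resize(p["color"][140:280,230:370,::-1],None,fx=4.2,fy=4.2,interpolation=cv2.INTER_CUBIC))
```

```text
16.2 [0.57520542 0.01776179 0.20570193] [-0.012  0.033 -0.081 -0.006 -0.031 -0.001] [ 9.87689040e-01 -1.56426366e-01 -7.03007830e-04 -8.11767692e-04]
```

View pics/w14.png

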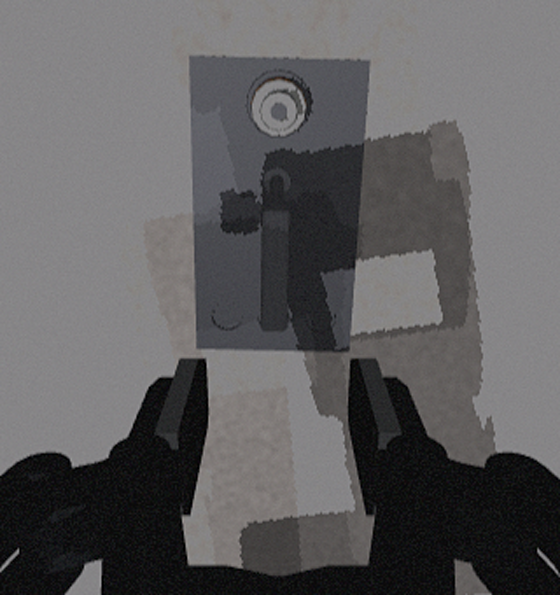

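View pics/s14.png

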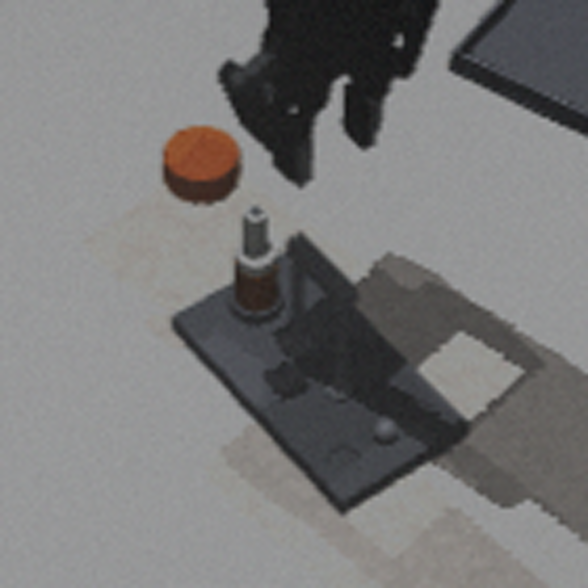

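Run:
```python
from station import manip
from h import *
np.set_printoptions(precision=4,suppress=True)
s=manip.sense();W=manip.snapshot("wrist");print(s["tcp_pos"])
f=lambda x,y:(120+(x+.5)/1.75-.5,60+(y+.5)/1.75-.5)
a=onz(W,*f(276.5,210),.117);b=onz(W,*f(275,328),.117);print(a,b,np.linalg.norm(a-b),(a+b)/2,np.degrees(np.arctan2(*(a-b)[1::-1])))
h=onz(W,*f(279,111),.103);print("head",h)
print(goto(s,[*((a+b)/2)[:2],.091],-18.4))
```

```text
[0.5787 0.0166 0.2058]
[0.6076 0.0076 0.117 ] [0.5566 0.0249 0.117 ] 0.053798866217315444 [0.5821 0.0163 0.117 ] -18.7145113023454
head [ 0.6443 -0.0053  0.103 ]
(array([  3. ,  -0.6, 114.8]), array([-0.1 , -0.16,  0.36]))
```

Call:
drive_tool(motion=[0,-0.7,30,0,0,0,40,0,-0.7,60,-0.1,-0.2,0.3,40,0,-0.7,85,-0.1,-0.2,0.3,40,0,-0.7,105,-0.1,-0.2,0.3,40,0,-0.7,115,-0.1,-0.2,0.3,40,0,-0.7,115,-0.1,-0.2,0.3,40], force=40)

```text
t: 17.1
tcp_pos: [0.5802, 0.0169, 0.09]
tool_rot: [0.987, -0.16, -0.001, -0.0]
force: [0.5, -0.3, 0.2]
finger_gap: 0.469
```

Run:
```python
from station import manip
from h import *
s=manip.sense();print(s["t"],s["tcp_pos"],s["force"],s["tool_rot"])
p=manip.snapshot("wrist");cv2.imwrite("pics/w15.png",cv2.resize(p["color"][60:400,120:440,::-1],None,fx=1.75,fy=1.75,interpolation=cv2.INTER_CUBIC))
p=manip.snapshot("side");cv2.imwrite("pics/s15.png",cv2.resize(p["color"][140:280,230:370,::-1],None,fx=4.2,fy=4.2,interpolation=cv2.INTER_CUBIC))
```

```text
17.1 [0.58018261 0.01688386 0.09001801] [ 0.48845163 -0.30328318  0.15850045] [ 9.87180120e-01 -1.59609091e-01 -5.86077533e-04 -7.29479950e-05]
```

View pics/w15.png

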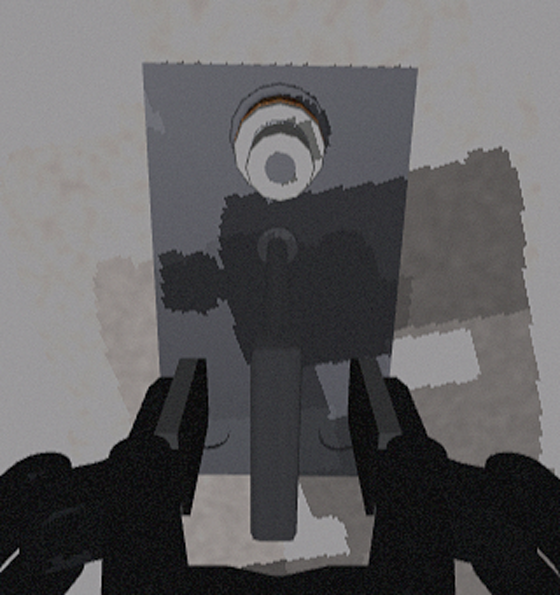

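View pics/s15.png

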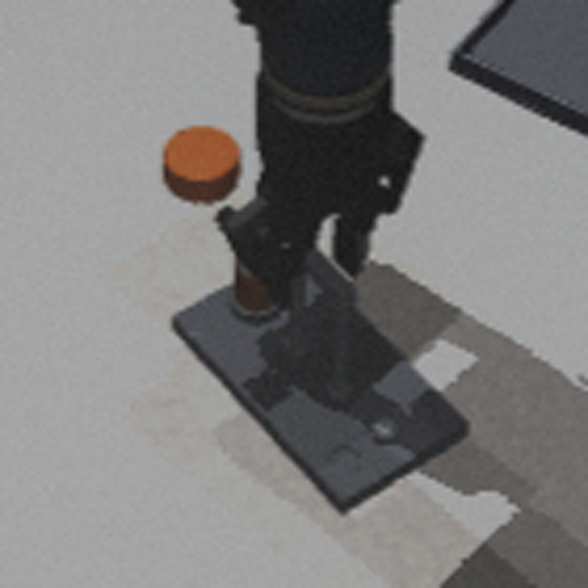

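Call:
drive_tool(motion=[0,-0.8,0,0,0,0,40,0,-0.8,0,0,0,0,28,0,-0.8,0,0,0,0,20,0,-0.8,0,0,0,0,14,0,-0.8,0,0,0,0,5,0,-0.8,0,0,0,0,5,0,-0.8,0,0,0,0,5], force=40)

```text
t: 18.08
tcp_pos: [0.5809, 0.0174, 0.0914]
tool_rot: [0.987, -0.16, 0.001, 0.0]
force: [-0.6, -1.6, 3.8]
finger_gap: 0.13
```

Call:
drive_tool(motion=[0,0,0,0,0,0,5,0,0,0,0,0,0,5,0,0,0,0,0,0,5], force=110)

```text
t: 18.45
tcp_pos: [0.5811, 0.0174, 0.0916]
tool_rot: [0.987, -0.16, 0.001, 0.0]
force: [-1.0, -0.6, 4.4]
finger_gap: 0.115
```

Gripped: the opening is about 10–11 mm on the 12 mm bar. Lifting slowly.

Call:
drive_tool(motion=[0,0,-2,0,0,0,5,0,0,-5,0,0,0,5,0,0,-9,0,0,0,5,0,0,-14,0,0,0,5,0,0,-19,0,0,0,5,0,0,-23,0,0,0,5,0,0,-25,0,0,0,5,0,0,-25,0,0,0,5])

```text
t: 19.45
tcp_pos: [0.5811, 0.0174, 0.1168]
tool_rot: [0.987, -0.16, 0.001, 0.0]
force: [0.3, -0.2, -5.7]
finger_gap: 0.115
```

Run:
```python
from station import manip
from h import *
s=manip.sense();print(s["t"],s["tcp_pos"],s["force"],s["ft_torque"],s["tool_rot"],s["finger_gap"])
print(goto(s,[.507,-.364,.185],-18.4))
p=manip.snapshot("wrist");cv2.imwrite("pics/w16.png",cv2.resize(p["color"][60:400,120:440,::-1],None,fx=1.75,fy=1.75,interpolation=cv2.INTER_CUBIC))
p=manip.snapshot("side");cv2.imwrite("pics/s16.png",cv2.resize(p["color"][140:280,230:370,::-1],None,fx=4.2,fy=4.2,interpolation=cv2.INTER_CUBIC))
```

```text
19.45 [0.58112881 0.01744966 0.11682356] [ 0.34535803 -0.16692004 -5.68320134] [ 0.05127027 -0.01438548 -0.06081096] [ 9.87195647e-01 -1.59511416e-01  9.26855028e-04  6.07720765e-05] 0.11531058209307944
(array([ 49.9, 385.4, -68.2]), array([-0.01, -0.11,  0.04]))
```

View pics/w16.png

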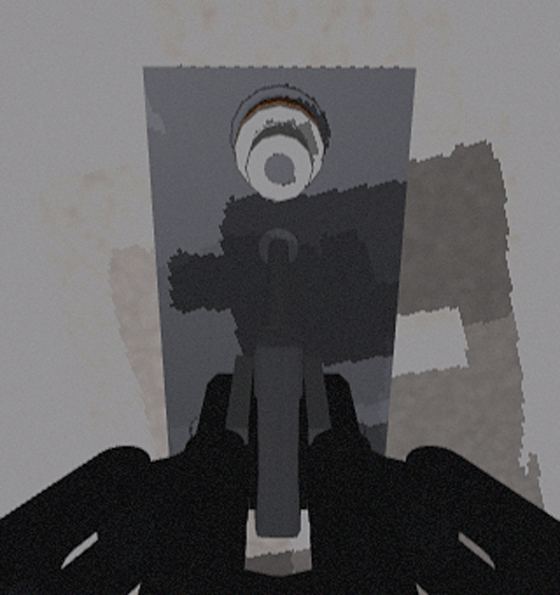

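View pics/s16.png

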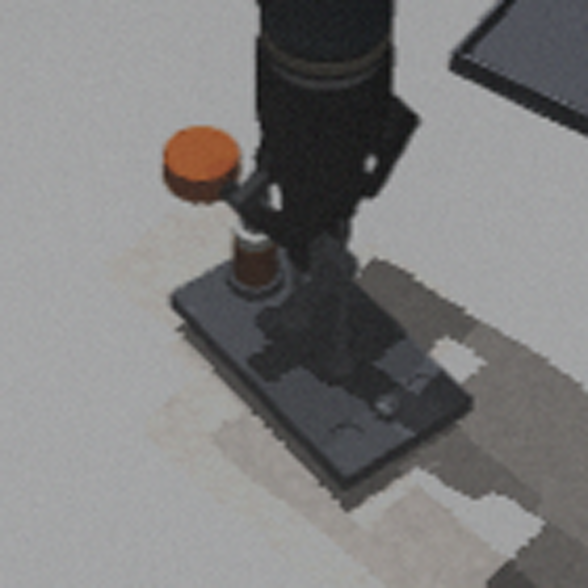

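Lifted clear, level, with the ball in its pocket. Carrying it in smooth segments.

Call:
drive_tool(motion=[0.7,5,-2,0,0,0,5,2,15,-7,0,0,0,5,4,30,-14,0,0,0,5,7,48,-22,0,0,0,5,9.5,67,-31,0,0,0,5,11.5,82,-38,0,0,0,5,13,92,-43,0,0,0,5,13.7,97,-45,0,0,0,5])

```text
t: 20.55
tcp_pos: [0.5634, -0.0797, 0.162]
tool_rot: [0.987, -0.16, 0.001, 0.0]
force: [0.1, -0.1, -5.7]
finger_gap: 0.111
```

Call:
drive_tool(motion=[0.7,5,-1,0,0,0,5,2,15,-4,0,0,0,5,4,30,-8,0,0,0,5,7,48,-13,0,0,0,5,9.5,67,-18,0,0,0,5,11.5,82,-22,0,0,0,5,13,92,-25,0,0,0,5,13.7,97,-27,0,0,0,5])

```text
t: 21.55
tcp_pos: [0.5455, -0.1768, 0.1892]
tool_rot: [0.987, -0.16, 0.001, -0.0]
force: [-0.8, -0.3, -4.8]
finger_gap: 0.122
```

Run:
```python
from station import manip
from h import *
s=manip.sense();print(s["t"],s["tcp_pos"],s["force"],s["tool_rot"],s["finger_gap"])
print(goto(s,[.511,-.367,.19],-18.4))
p=manip.snapshot("side");cv2.imwrite("pics/s17.png",p["color"][:,:,::-1])
```

```text
21.55 [ 0.54554013 -0.17676597  0.18916973] [-0.82286972 -0.30485697 -4.81431927] [ 9.87057841e-01 -1.60361455e-01  1.00876032e-03 -7.37522164e-05] 0.12239376252196812
(array([ 27.5, 191.4,  -0.9]), array([-0.03, -0.11, -0.06]))
```

View pics/s17.png

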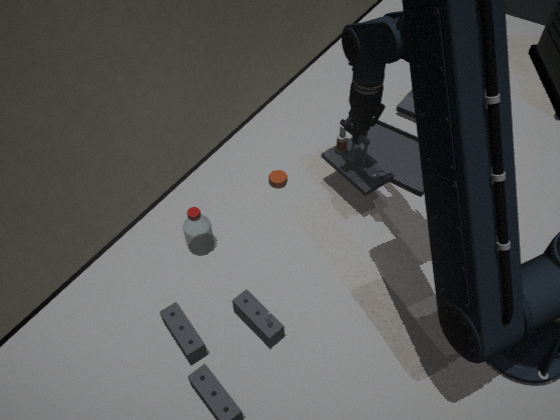

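The tray hangs level near (358,165), with the ball dot on it. Continuing.

Call:
drive_tool(motion=[0.7,5,0,0,0,0,5,2,15,0,0,0,0,5,4,30,0,0,0,0,5,7,48,0,0,0,0,5,9.5,66,0,0,0,0,5,11.5,81,0,0,0,0,5,13,91,0,0,0,0,5,13.7,96,0,0,0,0,5])

```text
t: 22.6
tcp_pos: [0.5281, -0.2733, 0.1893]
tool_rot: [0.987, -0.161, 0.001, 0.0]
force: [-0.4, 0.6, -5.0]
finger_gap: 0.118
```

Call:
drive_tool(motion=[0.7,5,0,0,0,0,5,2,15,0,0,0,0,5,4,30,0,0,0,0,5,7,48,0,0,0,0,5,9.5,66,0,0,0,0,5,11.5,81,0,0,0,0,5,13,91,0,0,0,0,5,13.7,95.5,-1,0,0,0,5])

```text
t: 23.6
tcp_pos: [0.5105, -0.3688, 0.1902]
tool_rot: [0.987, -0.161, 0.001, -0.0]
force: [0.5, -0.1, -4.7]
finger_gap: 0.117
```

Run:
```python
from station import manip
from h import *
s=manip.sense();print(s["t"],s["tcp_pos"],s["force"],s["tool_rot"],s["finger_gap"],s["qd"].round(3))
for n in("side","top","wrist"):
    p=manip.snapshot(n);im=p["color"][:,:,::-1]
    if n=="side":im=cv2.resize(im[80:220,310:490],None,fx=4.2,fy=4.2,interpolation=cv2.INTER_CUBIC)
    if n=="top":im=cv2.resize(im[160:310,340:540],None,fx=3.9,fy=3.9,interpolation=cv2.INTER_CUBIC)
    cv2.imwrite(f"pics/{n}18.png",im)
```

```text
23.6 [ 0.51047015 -0.368832    0.19018696] [ 0.54282545 -0.11471684 -4.67014174] [ 9.86947421e-01 -1.61039606e-01  1.01658374e-03 -2.90350392e-05] 0.11730642713312806 [-0.032  0.006 -0.04   0.007  0.044 -0.022]
```

View pics/side18.png

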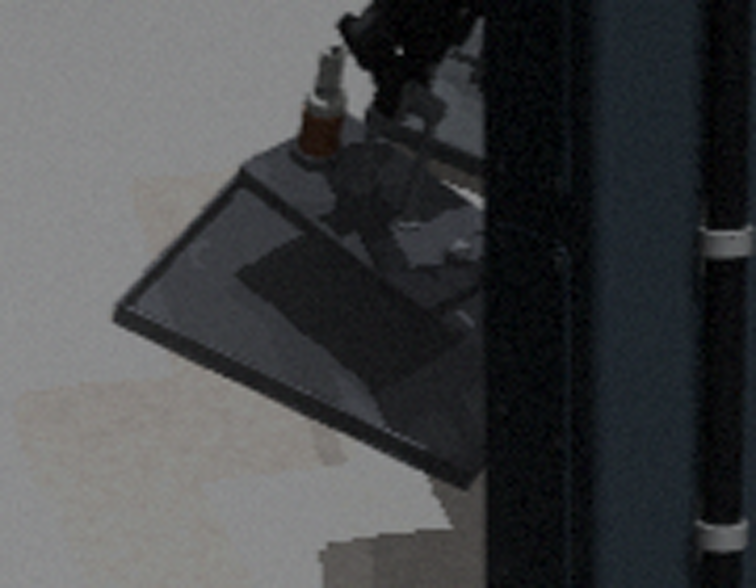

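View pics/top18.png

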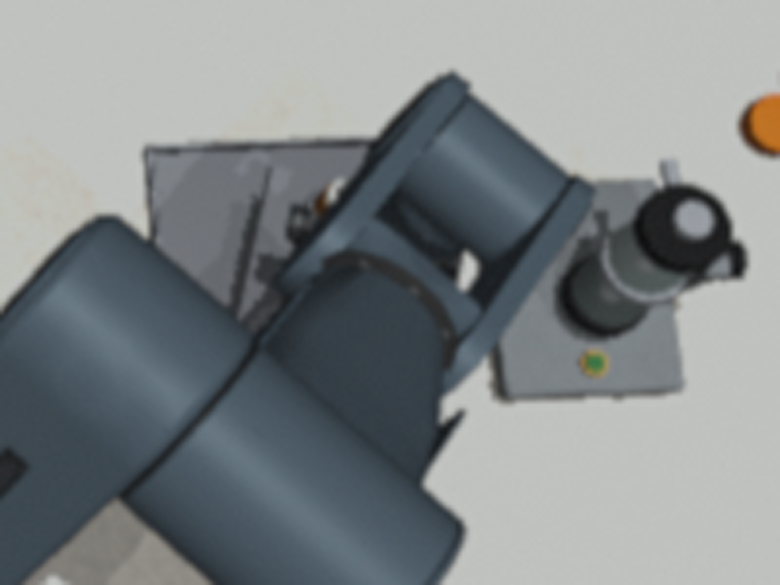

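View pics/wrist18.png

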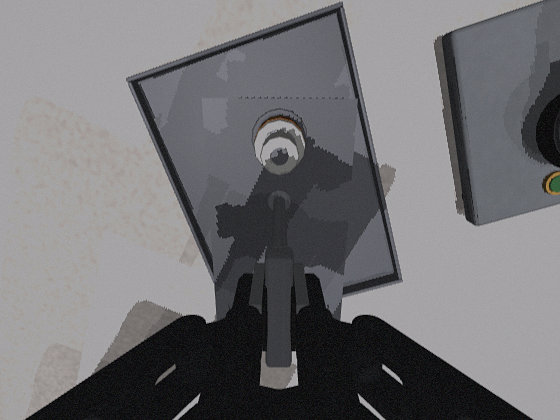

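Run:
```python
from station import manip
from h import *
np.set_printoptions(precision=4,suppress=True)
s=manip.sense();W=manip.snapshot("wrist");S=manip.snapshot("side")
a=onz(W,128,78,.02);b=onz(W,402,281,.02);c=onz(W,343,4,.02);print((a+b)/2,a-c,b-c,np.linalg.norm(a-c),np.linalg.norm(b-c))
R=Ro.from_quat(s["tool_rot"]);print("tcp",s["tcp_pos"],"off tool",R.inv().apply((a+b)/2-s["tcp_pos"])*1000,s["qd"].round(3))
t=s["tcp_pos"];ct=t+R.apply([-.0025,0,0])
for dx,z in((-.066,.1183),):print("ball px pred",proj(S,[*(ct+R.apply([dx,0,0]))[:2],z]),"obs",310+462.5/4.2,80+245.5/4.2)
print("head px pred",proj(S,[*(ct+R.apply([.066,0,0]))[:2],.2013]),"obs",310+333/4.2,80+50/4.2)
```

```text
[ 0.5113 -0.3691  0.02  ] [0.0052 0.1964 0.    ] [-0.2756  0.0056  0.    ] 0.19648980235104613 0.2756291987250085
tcp [ 0.5108 -0.368   0.1904] off tool [  0.5205   1.0035 170.3894] [ 0.012 -0.002  0.011  0.001  0.001  0.001]
ball px pred (np.float64(416.7843827462126), np.float64(138.90969964331362)) obs 420.1190476190476 138.45238095238096
head px pred (np.float64(387.8543269005999), np.float64(90.99361132119445)) obs 389.2857142857143 91.9047619047619
```

Call:
drive_tool(motion=[0,0,0,0,0,0,5,0,0,0,0,0,0,5,0,0,0,0,0,0,5,0,0,0,0,0,0,5,0,0,0,0,0,0,5,0,0,0,0,0,0,5,0,0,0,0,0,0,5,0,0,0,0,0,0,5])

```text
t: 24.85
tcp_pos: [0.5108, -0.3675, 0.1903]
tool_rot: [0.987, -0.16, 0.001, -0.0]
force: [-0.2, 0.3, -6.1]
finger_gap: 0.118
```

Run:
```python
from station import manip
from h import *
p=manip.snapshot("side");cv2.imwrite("pics/s19.png",cv2.resize(p["color"][80:180,370:440,::-1],None,fx=6,fy=6,interpolation=cv2.INTER_CUBIC))
s=manip.sense();print(s["t"],s["tcp_pos"],s["force"],s["qd"].round(3),s["finger_gap"])
```

```text
24.9 [ 0.51077487 -0.36745779  0.19030272] [ 0.22982808 -0.26671798 -5.21326842] [ 0.001 -0.001 -0.001 -0.003 -0.001  0.006] 0.1166363637589627
```

View pics/s19.png

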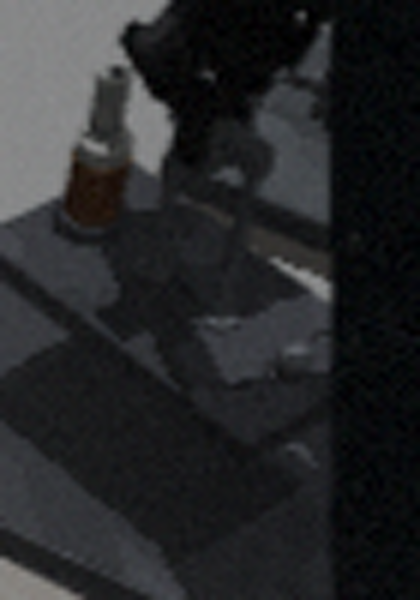

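There is a bright spot below the tray at crop (300,455). I need to be sure which blob is the ball.

Run:
```python
from station import manip
from h import *
x,y,w,h,k=395,115,35,55,11
P=[manip.snapshot("side") for _ in range(4)];p=P[0]
im=np.mean([q["color"].astype(float) for q in P],0)[y:y+h,x:x+w,::-1]
im=np.clip((im/110)**.6*230,0,255).astype(np.uint8)
im=cv2.resize(im,None,fx=k,fy=k,interpolation=cv2.INTER_CUBIC);cv2.imwrite("pics/s20.png",im)
s=manip.sense();R=Ro.from_quat(s["tool_rot"])
for yy in(-.03,0,.03):
    X=s["tcp_pos"]+R.apply([-.0685,-yy,0]);X[2]=.1183 if yy==0 else .111
    print(yy,((np.array(proj(p,X))-[x,y]+.5)*k-.5).round())
for sx,sy in((-90,-50),(-90,50)):
    X=s["tcp_pos"]+R.apply([sx/1000-.0025,-sy/1000,0]);X[2]=.1125;print("corner",sx,sy,((np.array(proj(p,X))-[x,y]+.5)*k-.5).round())
print("bright spot on z=.028:",onz(p,420,155.8,.01),"z .012",onz(p,420,155.8,.004))
```

```text
-0.03 [321. 241.]
0 [244. 269.]
0.03 [154. 340.]
corner -90 -50 [447. 255.]
corner -90 50 [168. 423.]
bright spot on z=.028: [ 0.43957714 -0.40325717  0.01      ] z .012 [ 0.44122985 -0.40951993  0.004     ]
```

View pics/s20.png

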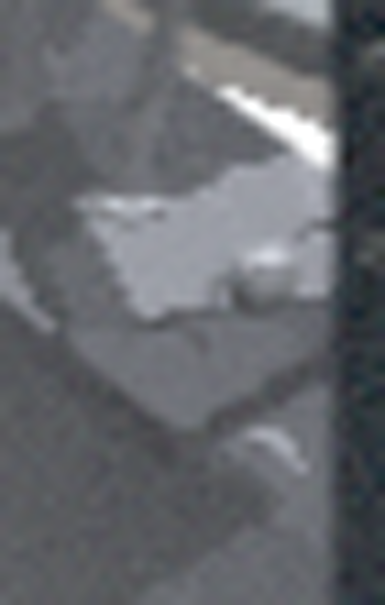

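The blob at crop (268,275) is the ball. It is offset from its predicted place by the same 2 px as the tray corner, so it is central in its pocket. The crescent at (270,445) is thin and not ball-shaped, so I take it for a light patch on the pan. Handing in.

Run:
```python
from station import manip
print(manip.sign_off())
```

```text
the job is handed in; nothing more can be done
None
```

The job is done and handed in at about 25 s. The thermometer is in the vial with its head on the cap, and the tray is held level over the middle of the spill pan. The glass rod, bottle and orange cap were never touched.

**Last checks**
- **Thermometer:** contact came at TCP z = 74.9 mm, against 75 mm expected for a fully seated head. The press reached 8.8 N.
- **Tray position:** the TCP ended at (0.511, -0.367). The tray's middle should be about 3 mm from that. The pan's middle measured (0.511, -0.369) from the wrist camera and (0.507, -0.364) from the top camera, so those two differ by about 6 mm.
- **Height and stillness:** the tray's underside is about 99 mm above the bench and joint speeds are near zero. The tool is within about 0.1° of level, and the tray keeps the same place in the wrist view as when it stood on the bench.
- **Ball:** in the last side view it is in its pocket, offset from the prediction by the same 2 px as the tray corner. The arm hid it from the other cameras.

**Disagreements and slips**
- The side and wrist cameras disagreed by up to about 5 mm on the vial mouth. I lined up the stem mainly from the wrist view, by its position relative to the hole, and it went in without side load.
- A thin bright crescent on the pan in the last side view looked like a light patch; I did not confirm it.
- One unneeded move early on carried the empty gripper about 70 mm past the stand, clear of everything.

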